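Turn the lazy Susan to bring the red pot to the arrow

ROBOT

A 7-joint arm with a two-finger parallel gripper is mounted at the origin on the work surface. World frame = base frame: x ahead of the robot, y to its left, z up, the work surface at z = 0. Lengths are in m, angles in rad, forces in N, time in s.
With the tool pointing down it reaches from about 0.4 to 0.9 m from the base axis. Payload 5.6 kg.
Tool frame: the origin (TCP) lies midway between the tips of the shut fingers; the grasp point (between the pads) lies 19 mm behind it; z points along the fingers, y is the line along which they close (so a half turn about z gives the same grasp; the last joint's range is limited). The gripper opens to 92 mm and grips with 3 to 60 N. Pads are 20 mm wide; open, the fingers measure 128 mm over their backs; the gripper's body (75 mm by 189 mm) begins 69 mm behind the grasp point.
Start: joints at [1.22, 0.468, -0.012, 1.603, 0.006, 1.071, -0.056], TCP at [0.197, -0.619, 0.183] pointing down, gripper open.
Joint ranges: [-2.53, 2.53], [-0.31, 2.02], [-1.57, 1.55], [0.28, 2.44], [-1.29, 4.43], [0.15, 1.84], [-2.92, 2.92]. Speed limits (rad/s): [2.57, 2.57, 3.14, 3.14, 3.14, 3.14, 3.14].

INTERFACE

Orientations are given as a 3x3 rotation matrix whose columns are the frame's x, y, z axes.
In Python, from station import env, effector, solver, viewer, workorder, search_frame, tip_of gives the robot as it stands. Calls block until the motion is done:
- env.reach(position, orientation): joint-space move of the TCP to a pose.
- env.movel(position, frame=None, rate=0.15): straight line of the TCP; frame=None keeps the orientation; rate is the mean speed in m/s.
- env.goto_joints(angles): joint-space move.
- effector.release() and effector.grasp(squeeze=None): open the fingers fully, or close them until they stop; squeeze is the grip in N (None keeps the last).
- env.pause(seconds).
- solver.inverse_kinematics(position, orientation): joint angles nearest the present ones, or None.
- env.sense(): the state.
- viewer.read_camera(name): name is "scene" or "top" or "wrist"; returns (picture, depth): 480x640x3 uint8, red, green, blue; 480x640 float32, m along the optical axis (not along the pixel's ray), 0 where there is no reading.
- viewer.camera_info(name): a dict with "intrinsics" (3x3 intrinsics, pixels), "eye" and "rotation" of the camera in the world; the wrist camera has in their place "T_tool_cam" (4x4, takes a point from camera to tool coordinates, whose origin is the TCP and whose axes are the flange's). Camera axes: x right, y up, looking along -z (the intrinsics and any distortion apply to the point x, -y, -z); pixel columns grow to the right and rows downward; lengths in m; the calibration is good to about 2 mm. A picture is of the moment at which its call begins: read the wrist's pose just before it. camera_info takes no time and is no camera call.
A pose or a line that the arm cannot do raises env.PlanningError and nothing moves.
- workorder.finish_job(): hands the job in, once; it reports no verdict.
Trained networks look in the newest picture that a camera, given by its name, has taken for a name from the list of things; names that differ only in an ending like _2 or _b are one class to them, and where a whole thing is asked for, a point or a joint stands for the part that bears it (a point fixed in the world has none). Each returns a list of dicts, best first, with "score" (0 to 1); they miss things now and then, are a little off and sometimes report something else, mostly with a low value. They report only what shows in the picture. A call takes as long as a camera call. They do not tell look-alikes from the thing itself.
- search_frame(camera, name): "at" ([x, y, z] in m, in world coordinates, good to about 4 mm: the middle of the surface that is visible of it).
- tip_of(camera, name): "at" ([x, y, z] in m, in world coordinates, good to about 4 mm: a listed point, or the origin of a listed thing).
The state is a dict: "t": time; "joint_positions": joint angles; "joint_velocities": joint speeds; "tau": joint torques, N m; "ee_pos": TCP position; "tcp_rot": TCP orientation; "wrist_force": force on the tool from outside, world axes, zero at the start; "moment": the same for the moment, N m; "gripper_width": finger opening in m.
Only numpy, scipy, OpenCV 4.12 (cv2) and the standard library are available. Lean on these libraries where they do the work, as an engineer would, in place of code of your own. Each camera call takes 0.05 s, during which the arm holds its last target. There are 200 camera calls.

TASK

Four kitchen things stand on the round wooden lazy Susan, one in each bay between its dark dividers. Pushing on a divider with a fingertip, gently turn the lazy Susan until the small red lidded pot stands in line with the brass arrow that sticks out from under the board, and leave it at rest there, everything on it still upright. Do not touch or lift the things standing on it, do not spin it fast, and leave everything else on the counter alone.

Things in the scene. Friction and masses are not known exactly. Their poses are not given: they have to be found in the camera images.
- susan (a joint): rotation of the lazy Susan from its start (rad), 0 at the start, growing counter-clockwise seen from above. It turns freely both ways, well over a full turn, about a fixed upright axis through point hub; it needs about 0.15 N m (some 1.2 N near the rim) and stays where it is left
- hub (a point): centre of the lazy Susan, on the upper face of its round light-wood board (310 mm across, 18 mm thick, upper face 30 mm above the counter). The frame turns with the board, z up; the four dividers run along its +x, +y, -x and -y axes, and the things stand in the four bays between, about 45 degrees from the dividers and 80 to 95 mm from the centre
- dividers: cross of four upright dark-wood dividers fixed to the board: each 8 mm thick, 45 mm high (tops 75 mm above the counter), reaching from the centre to 150 mm from the axis; in the middle a post 36 mm across with a brass ball on it, top 107 mm above the counter. Origin on the axis at the board's upper face, axes as point hub
- arrow (a point): tip end of the flat brass arrow, 215 mm from the axis and 8 mm above the counter; it belongs to the fixed foot under the board and sticks out 60 mm past the rim. x points outward from the axis of the lazy Susan along the arrow, z up. The arrow does not turn with the board
- red_pot: the small red lidded pot on the lazy Susan, with a small steel knob on its lid, 62 mm across, 60 mm high, loose, 0.2-0.4 kg; origin at the centre of its underside
- white_pot: white lidded pot on the lazy Susan, same shape, with a small steel knob on its lid, 62 mm across, 60 mm high, loose, 0.2-0.4 kg; origin at the centre of its underside
- garlic: garlic bulb on the lazy Susan, 60 mm across, 58 mm high, loose; origin at the centre of its underside
- jar: small amber glass jar with a black cap on the lazy Susan, 52 mm across, 64 mm high, loose; origin at the centre of its underside
- corn: corn cob lying on a chopping board to the robot's right, 170 mm long, 45 mm thick; loose bystander, x along it, origin at its underside
- knife: blue kitchen knife lying on the same chopping board (board 260 x 170 x 16 mm), 245 mm long, 18 mm thick; loose bystander, x along it to the tip
- casserole: large open red cooking pot on the counter to the robot's left, 170 mm across, 90 mm high; loose bystander, origin at the centre of its underside
- tumbler: blue cup on the counter to the left, 68 mm across, 85 mm high; loose bystander, origin at the centre of its underside
- bowl: white bowl on the counter near the robot, to its right, 130 mm across, 50 mm high; loose bystander, origin at the centre of its underside
Mind the look-alikes: they are no part of the job. What is meant by the red_pot is not green or purple, and is the smaller of those in its own colour.

How it is judged:
On the way, in this order (a step that is already met when the one before it is completed fails the run):
1. a finger pushes on a divider (contact force between the fingers and dividers above 0.2 N), for 0.05 s.
2. the red pot is in line with the arrow (y of red_pot in the frame of arrow between -0.013 and 0.013 m and x of red_pot in the frame of arrow above -0.185 m), for 0.2 s.
At the end, for the whole second after the job is handed in: Red pot's centre within 13 mm of the arrow's line, on the arrow's side of the hub; lazy Susan at rest (under 0.05 rad/s); all four things upright (0.2 rad) on the board, within 130 mm of its centre; every other loose thing within 20 mm of its start (all of step 2 and angle between each of red_pot, white_pot, garlic, jar's own z axis and vertical below 0.2 rad and height (world z) of red_pot between 0.024 and 0.038 m and horizontal distance between each of red_pot, white_pot, garlic, jar and hub below 0.13 m and height (world z) of white_pot between 0.024 and 0.038 m and height (world z) of garlic between 0.024 and 0.038 m and height (world z) of jar between 0.024 and 0.038 m and velocity of joint susan between -0.05 and 0.05 rad/s and linear speed of red_pot below 0.02 m/s and distance of each of corn, knife, casserole, tumbler, bowl from where it was at the start of the episode below 0.02 m); the robot touches nothing.
It fails at once if the robot touches one of the four things on the lazy Susan (contact force between any of the fingers, the arm and red_pot above 0.5 N or contact force between any of the fingers, the arm and white_pot above 0.5 N or contact force between any of the fingers, the arm and garlic above 0.5 N or contact force between any of the fingers, the arm and jar above 0.5 N).
It fails at once if something on the lazy Susan is lifted, carried off or upset (height (world z) of any of red_pot, white_pot, garlic, jar above 0.045 m or height (world z) of any of red_pot, white_pot, garlic, jar below 0.015 m or angle between any of red_pot, white_pot, garlic, jar's own z axis and vertical above 0.5 rad).
It fails at once if the lazy Susan is spun fast (over 2 rad/s) (velocity of joint susan above 2 rad/s or velocity of joint susan below -2 rad/s).
It fails at once if something else on the counter is moved by more than 20 mm (distance of any of corn, knife, casserole, tumbler, bowl from where it was at the start of the episode above 0.02 m).
It also fails if it takes over 48 s, if anything falls off the work surface, if the arm or the gripper's body presses on something with over 40 N, if the wrist force passes 120 N, or if a joint passes its speed limit or range.

## Working session

There is one attempt and no reset: what is moved stays moved. The work goes in short steps, each a Python script; the robot and the scene stay as the last script left them, time stands still between calls to the robot, and variables do not carry over. Pictures are saved under pics/ and viewed, on a budget of 10 in all, crops included, one or two more only if the job needs it, and the job is handed in when it is done.

```bash
mkdir -p pics; python3 - <<'E'
from station import env, effector, solver, viewer, workorder, search_frame, tip_of
import cv2
for c in ("top","scene"):
    p,d=viewer.read_camera(c); cv2.imwrite(f"pics/{c}1.png",p[...,::-1])
    for n in ("hub","arrow","red_pot","white_pot","garlic","jar","dividers"):
        for f in (search_frame,tip_of):
            try: print(c,n,f.__name__,[(round(r["score"],2),[round(float(v),3) for v in r["at"]]) for r in f(c,n)][:4])
            except Exception as e: print(c,n,e)
s=env.sense(); print(s["t"],s["ee_pos"],s["tcp_rot"],s["gripper_width"])
print(viewer.camera_info("top"))
E
```

```text
top hub call [(0.65, [0.559, 0.065, 0.028])]
top hub call [(0.7, [0.564, 0.068, 0.028])]
top arrow call [(0.51, [0.694, 0.199, 0.013])]
top arrow call [(0.64, [0.718, 0.221, 0.012])]
top red_pot call [(0.91, [0.683, -0.223, 0.062]), (0.75, [0.451, -0.208, 0.045]), (0.67, [0.535, -0.019, 0.076]), (0.65, [0.567, -0.254, 0.062])]
top red_pot call [(0.97, [0.688, -0.226, -0.002]), (0.84, [0.573, -0.259, 0.002]), (0.82, [0.452, -0.21, -0.001]), (0.63, [0.537, -0.019, 0.028])]
top white_pot call [(0.7, [0.574, 0.146, 0.091]), (0.58, [0.476, 0.097, 0.077])]
top white_pot call [(0.76, [0.476, 0.099, 0.03])]
top garlic call [(0.6, [0.638, 0.037, 0.07]), (0.18, [0.232, -0.32, 0.022])]
top garlic call [(0.66, [0.647, 0.04, 0.035])]
top jar call [(0.7, [0.574, 0.145, 0.089]), (0.51, [0.565, 0.513, 0.006])]
top jar call [(0.64, [0.58, 0.15, 0.026]), (0.56, [0.54, -0.022, 0.03])]
top dividers call [(0.92, [0.558, 0.061, 0.076]), (0.7, [0.642, 0.04, 0.069])]
top dividers call [(0.83, [0.564, 0.066, 0.029])]
scene hub call [(0.92, [0.591, 0.038, 0.029])]
scene hub call [(0.8, [0.568, 0.066, 0.028]),
[... 848 characters left out ...]
1, [0.642, 0.042, 0.029])]
scene dividers call [(0.71, [0.578, 0.056, 0.063])]
scene dividers call []
1.5 [ 0.19689732 -0.61948264  0.18339515] [[ 9.53016819e-01  3.02917385e-01 -2.36766280e-05]
 [ 3.02917382e-01 -9.53016818e-01 -6.64447924e-05]
 [-4.26915074e-05  5.61509425e-05 -9.99999998e-01]] 0.09194022335293164
{'intrinsics': array([[608.65223919,   0.        , 323.55033772],
       [  0.        , 608.65223919, 242.55680396],
       [  0.        ,   0.        ,   1.        ]]), 'eye': array([ 0.28004884, -0.03515289,  1.59864168]), 'rotation': array([[ 0.02869392,  0.99118878, -0.12931146],
       [-0.99950186,  0.0267496 , -0.01674812],
       [-0.01314152,  0.12972762,  0.99146258]])}
```

View pics/top1.png

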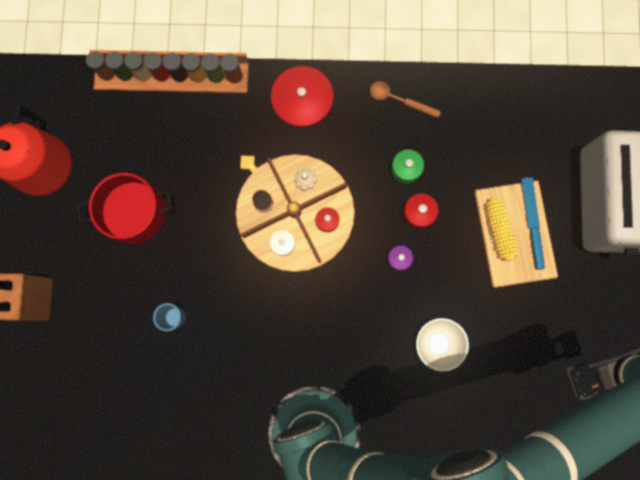

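```bash
python3 -c "
import cv2
p=cv2.imread('pics/top1.png'); a=cv2.resize(p[40:260,160:460],(800,587),interpolation=cv2.INTER_CUBIC); cv2.imwrite('pics/crop1.png',a)"
```

```text
(no output)
```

View pics/crop1.png

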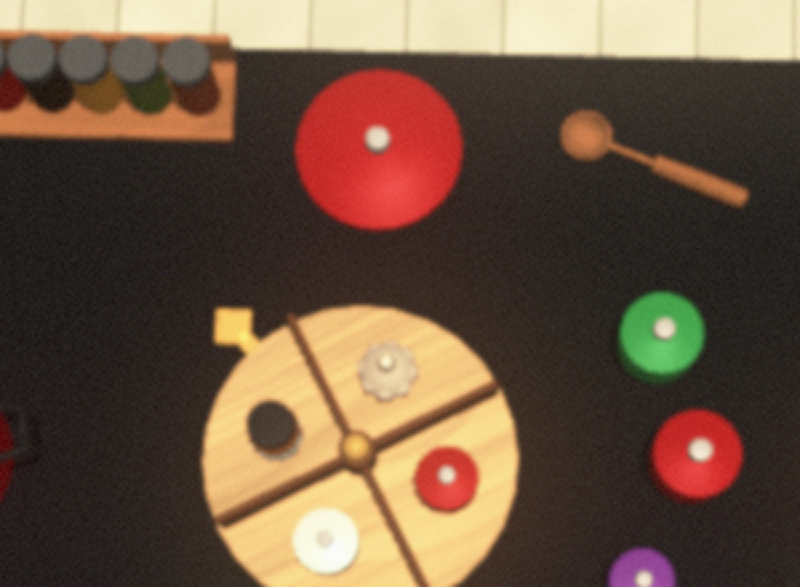

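View pics/scene1.png

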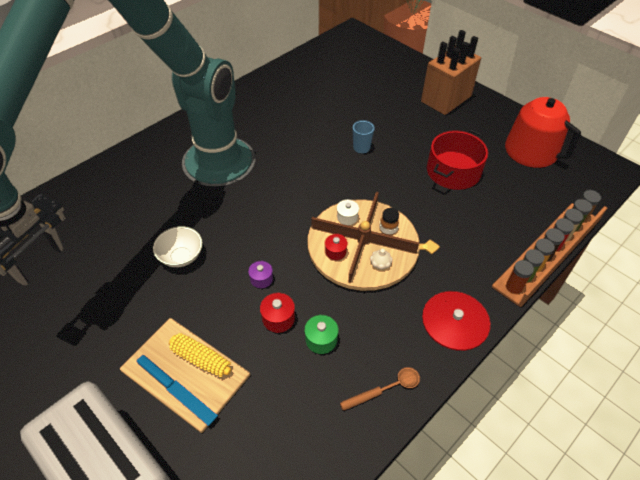

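Four red candidates in the top image: the large lid at (302,95), the counter pot at (421,210), the casserole at (125,208), and the small knobbed pot at (327,219). The last is the smallest and the only one on the lazy Susan, so it is red_pot; the crop at (446,478) shows it clearly. The arrow points from the rim to pixel (247,162). It needs about +150° of turn. Next I compute the divider angles and check the kinematics of the path.

```bash
cat > h.py <<'E'
from station import env, effector, solver, viewer, workorder, search_frame, tip_of
import numpy as np, cv2
HUB=np.array([.5655,.067]); ARR=np.radians(45)
def frame(th):   # tool down, y along outward direction th
    y=np.array([np.cos(th),np.sin(th),0]); z=np.array([0,0,-1.]); return np.column_stack([np.cross(y,z),y,z])
def pose(phi,off=-.014,z=.05,r=.133):  # fingertip beside a divider that points along phi
    c,s=np.cos(phi),np.sin(phi); return np.r_[HUB+[c*r-s*off, s*r+c*off],z]
def ray(cam,u,v,z):
    i=viewer.camera_info(cam);K=i["intrinsics"]
    d=np.array(i["rotation"])@[(u-K[0,2])/K[0,0],-(v-K[1,2])/K[1,1],-1]; e=i["eye"]; return e+d*(z-e[2])/d[2]
def pot():
    for cam in ("top","scene"):
        viewer.read_camera(cam)
        for n in ("red_pot","hub","arrow"):
            for r in tip_of(cam,n):
                a=np.array(r["at"]); d=a[:2]-HUB
                if np.hypot(*d)<.25: print(cam,n,round(r["score"],2),a.round(3),"r %.3f deg %.1f"%(np.hypot(*d),np.degrees(np.arctan2(d[1],d[0]))))
E
python3 - <<'E'
from h import *
for u,v in [(292,318),(494,385),(222,522),(427,587),(357,450)]:
    p=ray("top",160+u/2.667,40+v/2.668,.107 if u==357 else .075); d=p[:2]-HUB; print(p.round(3),np.hypot(*d).round(3),np.degrees(np.arctan2(d[1],d[0])).round(1))
for a in range(-62,100,19):
    q=solver.inverse_kinematics(pose(np.radians(a)),frame(np.radians(a))); print(a,None if q is None else np.round(q,2))
E
```

```text
[0.691 0.136 0.075] 0.143 28.7
[ 0.63  -0.06   0.075] 0.143 -63.0
[0.491 0.194 0.075] 0.148 120.3
[ 0.434 -0.002  0.075] 0.148 -152.3
[0.558 0.066 0.107] 0.008 -175.9
-62 [ 0.3   0.61 -0.36  1.76  0.27  0.82 -1.27]
-43 [ 0.3   0.67 -0.43  1.66  0.34  0.88 -1.02]
-24 [ 0.29  0.73 -0.51  1.59  0.42  0.93 -0.77]
-5 [ 0.27  0.78 -0.58  1.53  0.48  0.98 -0.54]
14 [ 0.25  0.81 -0.66  1.52  0.55  1.01 -0.31]
33 [ 0.23  0.82 -0.73  1.53  0.61  1.02 -0.08]
52 [ 0.19  0.8  -0.73  1.58  0.6   1.    0.18]
71 [ 0.16  0.76 -0.74  1.66  0.6   0.96  0.44]
90 [ 0.24  0.78 -0.9   1.75  0.72  0.98  0.62]
```

```bash
sed -i 's/^HUB=.*;/HUB=np.array([.563,.067]);/' h.py; python3 - <<'E'
from h import *
a0=np.radians(-62.5)
effector.grasp(5)
p=env.sense()["ee_pos"]; env.movel(np.r_[p[:2],.26],rate=.2)
env.reach(pose(a0,-.034,.22),frame(a0)); s=env.sense(); print(s["t"],s["ee_pos"],s["gripper_width"])
env.movel(pose(a0,-.034,.05),rate=.12)
s=env.sense(); print(s["t"],s["ee_pos"],s["wrist_force"])
p,d=viewer.read_camera("scene"); cv2.imwrite("pics/s2.png",cv2.resize(p[150:350,200:480][...,::-1],(800,571)))
E
```

```text
5.8 [ 0.59419957 -0.06810138  0.21990593] 0.0007146583765560854
7.3667 [ 0.59487635 -0.06665927  0.05078597] [0.11548999 0.16344991 0.00571403]
```

View pics/s2.png

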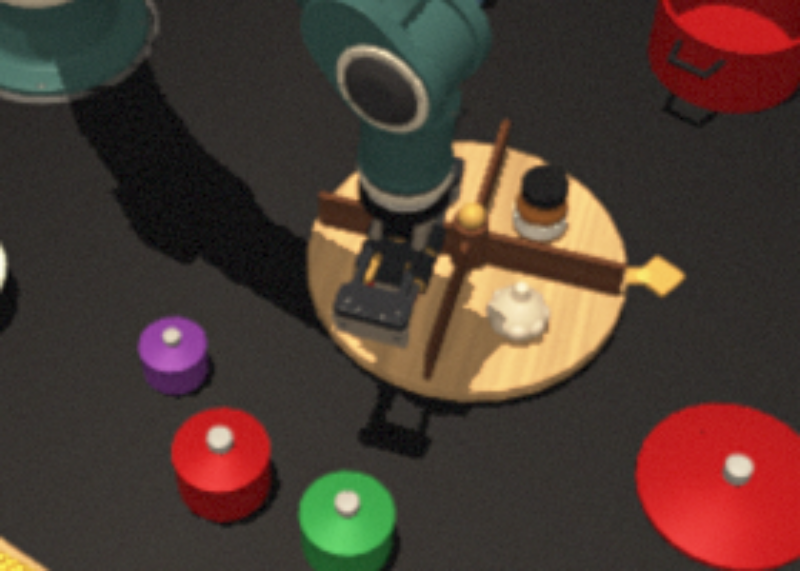

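The hand is down in the red pot's bay, between (340,310) and the divider end at (430,370). The force reading shows no contact. Now I push along the arc in steps, stopping short of the goal.

```bash
python3 - <<'E'
from h import *
for a in np.r_[-62.5,np.arange(-50,78,11.5),77.5]:
    r=np.radians(a); env.movel(pose(r),frame(r),rate=.05)
    s=env.sense(); f=s["wrist_force"]; print(round(a,1),round(s["t"],2),f.round(2))
    if np.linalg.norm(f)>15: print("STOP"); break
env.pause(.3); pot()
p,d=viewer.read_camera("scene"); cv2.imwrite("pics/s3.png",cv2.resize(p[150:350,200:480][...,::-1],(800,571)))
E
```

```text
-62.5 7.97 [-0.14  0.42 -0.61]
-50.0 8.7 [ 0.18 -0.39  0.55]
-38.5 9.38 [ 0.32 -0.2  -0.71]
-27.0 10.07 [-0.41 -1.13 -0.06]
-15.5 10.75 [-0.62 -0.19  0.61]
-4.0 11.43 [-0.38 -0.28 -0.31]
7.5 12.12 [-0.28  0.    0.06]
19.0 12.8 [-0.48  0.16 -0.67]
30.5 13.48 [-0.67 -0.59  0.76]
42.0 14.17 [ 0.   -0.59  0.17]
53.5 14.85 [-1.05 -0.06  0.39]
65.0 15.53 [ 0.04 -0.27  0.63]
76.5 16.22 [ 0.03  0.14 -0.39]
77.5 16.47 [0.41 0.18 0.14]
top hub 0.8 [0.567 0.067 0.032] r 0.004 deg -4.6
scene red_pot 0.82 [ 0.54  -0.021  0.026] r 0.091 deg -104.5
scene hub 0.67 [0.565 0.066 0.029] r 0.002 deg -12.3
scene arrow 0.5 [0.718 0.219 0.007] r 0.217 deg 44.4
```

View pics/s3.png

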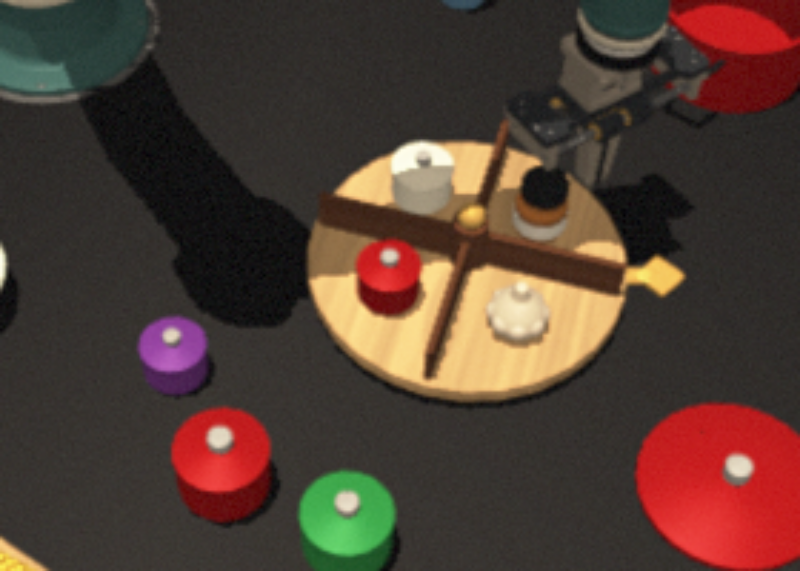

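The susan has not moved: the red pot is still at (388,275) and the divider ends are where they were. The finger passed by without contact. I check the actual tip pose before doing anything else.

```bash
python3 - <<'E'
from h import *
s=env.sense(); print(s["t"],s["ee_pos"],s["tcp_rot"].round(3),s["gripper_width"],pose(np.radians(77.5)))
p,d=viewer.read_camera("scene"); i=viewer.camera_info("scene");K=i["intrinsics"];R=i["rotation"];e=i["eye"]
def px(P): c=R.T@(np.array(P)-e); return K[0,0]*c[0]/-c[2]+K[0,2], -K[1,1]*c[1]/-c[2]+K[1,2]
im=cv2.resize(p[120:320,300:500][...,::-1],(800,800),interpolation=cv2.INTER_CUBIC)
for P,col in [(s["ee_pos"],(0,255,0)),([*HUB,.03],(255,255,0)),(pose(np.radians(28.7),0,.075,.15),(255,0,255)),(s["ee_pos"]+[0,0,.019],(0,255,255))]:
    u,v=px(P); cv2.circle(im,(int((u-300)*4),int((v-120)*4)),6,col,2); print(u,v)
cv2.imwrite("pics/s4.png",im[:600])
u,v=px(s["ee_pos"]); u,v=int(u),int(v)
K_=np.array(K)
for dv in range(-30,31,6):
    row=[]
    for du in range(-24,25,6):
        z=d[v+dv,u+du]; c=np.array([(u+du-K[0,2])/K[0,0]*z,-(v+dv-K[1,2])/K[1,1]*z,-z]); row.append(tuple((R@c+e).round(3).tolist()))
    print(row)
E
```

```text
17.2167 [0.60546499 0.19381004 0.0500094 ] [[-0.976  0.216  0.   ]
 [ 0.216  0.976 -0.   ]
 [-0.    -0.    -1.   ]] 0.0007549149344918116 [0.60545461 0.19381721 0.05      ]
404.8598234844155 219.20577777920994
362.79109385725013 239.9978805615015
418.88970897711124 242.10440782899295
405.7453723556607 214.73919490102864
[(0.573, 0.102, 0.215), (0.583, 0.113, 0.213), (0.594, 0.124, 0.214), (0.584, 0.166, 0.176), (0.615, 0.145, 0.215), (0.623, 0.161, 0.209), (0.62, 0.195, 0.182), (0.637, 0.196, 0.193), (0.553, 0.38, -0.002)]
[(0.567, 0.114, 0.179), (0.596, 0.099, 0.212), (0.606, 0.109, 0.212), (0.618, 0.118, 0.215), (0.61, 0.16, 0.177), (0.63, 0.155, 0.196), (0.634, 0.178, 0.182), (0.56, 0.339, 0.007), (0.57, 0.357, 0.001)]
[(0.484, 0.234, 0.0), (0.592, 0.109, 0.179), (0.616, 0.099, 0.205), (0.618, 0.123, 0.188), (0.604, 0.173, 0.14), (0.614, 0.188, 0.136), (0.557, 0.316, -0.005), (0.574, 0.322, 0.003), (0.586, 0.336, 0.002)]
[(0.514, 0.196, 0.027), (0.527, 0.208, 0.028), (0.617, 0.102, 0.182), (0.538, 0.254, 0.001), (0.606, 0.176, 0.115), (0.615, 0.192, 0.11), (0.573, 0.297, -0.004), 
[... 788 characters left out ...]
, 0.184, 0.032), (0.635, 0.218, 0.002), (0.644, 0.236, -0.005), (0.656, 0.248, -0.005)]
[(0.607, 0.083, 0.068), (0.621, 0.091, 0.073), (0.633, 0.101, 0.076), (0.624, 0.145, 0.029), (0.637, 0.156, 0.032), (0.649, 0.166, 0.033), (0.66, 0.18, 0.03), (0.66, 0.215, 0.0), (0.674, 0.223, 0.005)]
[(0.609, 0.085, 0.042), (0.622, 0.094, 0.046), (0.638, 0.099, 0.055), (0.651, 0.108, 0.06), (0.664, 0.117, 0.064), (0.677, 0.125, 0.067), (0.691, 0.131, 0.075), (0.671, 0.201, -0.005), (0.689, 0.203, 0.01)]
[(0.618, 0.076, 0.032), (0.626, 0.093, 0.024), (0.641, 0.1, 0.032), (0.653, 0.11, 0.033), (0.667, 0.117, 0.04), (0.682, 0.122, 0.049), (0.695, 0.132, 0.052), (0.688, 0.178, 0.004), (0.702, 0.187, 0.008)]
```

View pics/s4.png

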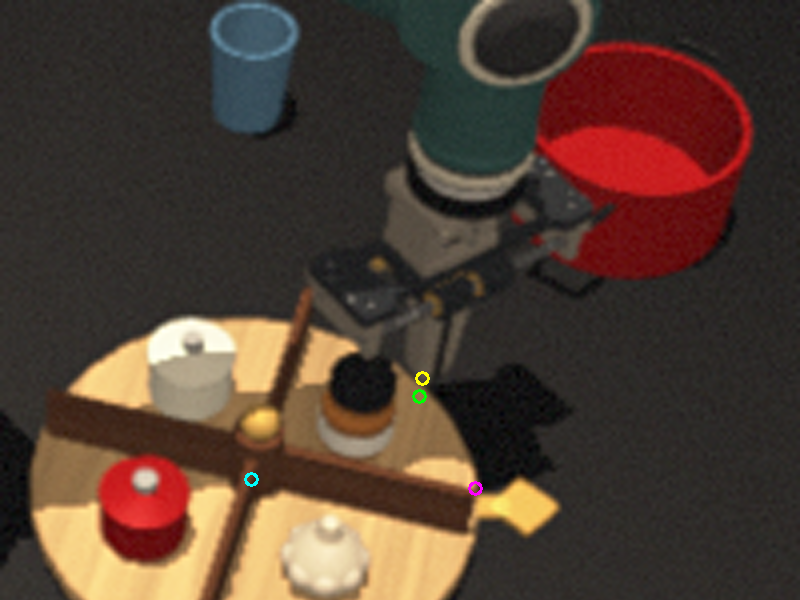

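The tip reading matches the command, but depth shows the visible finger end (around (440,375)) at about 75–80 mm. That would let it pass over the divider tops. I raise the hand and measure the true finger end from the depth cloud.

```bash
cat >> h.py <<'E'
def cloud(cam):
    s=env.sense(); p,d=viewer.read_camera(cam); i=viewer.camera_info(cam);K=i["intrinsics"]
    if "eye" in i: R,e=i["rotation"],i["eye"]
    else:
        T=np.eye(4); T[:3,:3]=s["tcp_rot"]; T[:3,3]=s["ee_pos"]; T=T@i["T_tool_cam"]; R,e=T[:3,:3],T[:3,3]
    v,u=np.mgrid[:480,:640]; c=np.stack([(u-K[0,2])/K[0,0]*d,-(v-K[1,2])/K[1,1]*d,-d],-1); return p,np.where(d[...,None]>0,c@np.array(R).T+e,np.nan),s
E
python3 - <<'E'
from h import *
env.movel(pose(np.radians(77.5),z=.19),rate=.2)
p,P,s=cloud("scene"); D=P-s["ee_pos"]
m=(np.abs(D[...,:2])<.06).all(-1)&(D[...,2]>-.03)&(D[...,2]<.06)
q=D[m]@s["tcp_rot"]; print(s["t"],s["ee_pos"],len(q)); q=q[np.argsort(-q[:,2])]   # tool coords, z + = past TCP
print(q[:25:2].round(3)); 
for lo in np.arange(-.06,.03,.01):
    k=q[(q[:,2]>=lo)&(q[:,2]<lo+.01)]
    if len(k)>3: print(lo.round(3),len(k),np.percentile(k[:,:2],[5,95],axis=0).round(3).tolist())
p,d=viewer.read_camera("wrist"); cv2.imwrite("pics/w5.png",p[...,::-1])
E
```

```text
18.1167 [0.60490088 0.19313295 0.18875905] 89
[[-0.007  0.007 -0.029]
 [-0.007 -0.003 -0.032]
 [-0.008 -0.01  -0.032]
 [-0.009  0.002 -0.033]
 [-0.008 -0.001 -0.034]
 [-0.008  0.005 -0.035]
 [ 0.001 -0.013 -0.036]
 [-0.007 -0.007 -0.037]
 [ 0.004 -0.015 -0.038]
 [-0.008 -0.015 -0.039]
 [-0.011 -0.014 -0.04 ]
 [-0.01  -0.003 -0.04 ]
 [-0.008  0.007 -0.041]]
-0.06 33 [[-0.012, -0.016], [0.005, 0.009]]
-0.05 34 [[-0.012, -0.016], [0.005, 0.008]]
-0.04 21 [[-0.011, -0.015], [0.003, 0.009]]
```

View pics/w5.png

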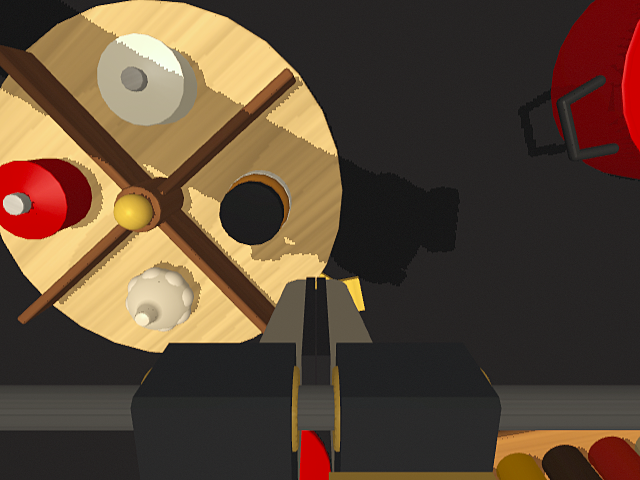

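The wrist and depth views show the real finger end about 29 mm short of the nominal TCP. The tip was therefore at about 79 mm and passed over the 75 mm dividers. The hand body is also high enough, about 126 mm behind the TCP, so I can go 28 mm lower, in small steps with force checks.

```bash
python3 - <<'E'
from h import *
a0=np.radians(-62.5); Z=.022
env.reach(pose(a0,-.034,.16),frame(a0)); env.movel(pose(a0,-.034,.06),rate=.15); f0=env.sense()["wrist_force"]
for z in (.04,.03,Z):
    env.movel(pose(a0,-.034,z),rate=.08); s=env.sense(); print(z,round(s["t"],2),s["ee_pos"].round(4),(s["wrist_force"]-f0).round(2))
    if abs(s["wrist_force"]-f0)[2]>3: raise SystemExit("contact")
for a in (-62.5,-50,-40):
    r=np.radians(a); env.movel(pose(r,z=Z),frame(r),rate=.05); s=env.sense(); print(a,round(s["t"],2),s["wrist_force"].round(2))
viewer.read_camera("scene")
for n in ("garlic","jar"): print(n,[(r["score"],np.round(r["at"],3)) for r in tip_of("scene",n)][:2])
p,d=viewer.read_camera("scene"); cv2.imwrite("pics/s6.png",cv2.resize(p[150:350,200:480][...,::-1],(800,571)))
E
```

```text
0.04 20.99 [ 0.5938 -0.0667  0.0394] [-0.52  1.12 -0.09]
0.03 21.27 [ 0.5938 -0.0667  0.0294] [-0.73  0.98  0.12]
0.022 21.52 [ 0.5938 -0.0667  0.0214] [-0.84  0.38  0.03]
-62.5 22.07 [-0.41  0.42  0.23]
-50 22.8 [-0.67  0.21  0.68]
-40 23.42 [ 0.09 -0.48  0.07]
garlic [(0.57, array([0.648, 0.076, 0.028]))]
jar []
```

View pics/s6.png

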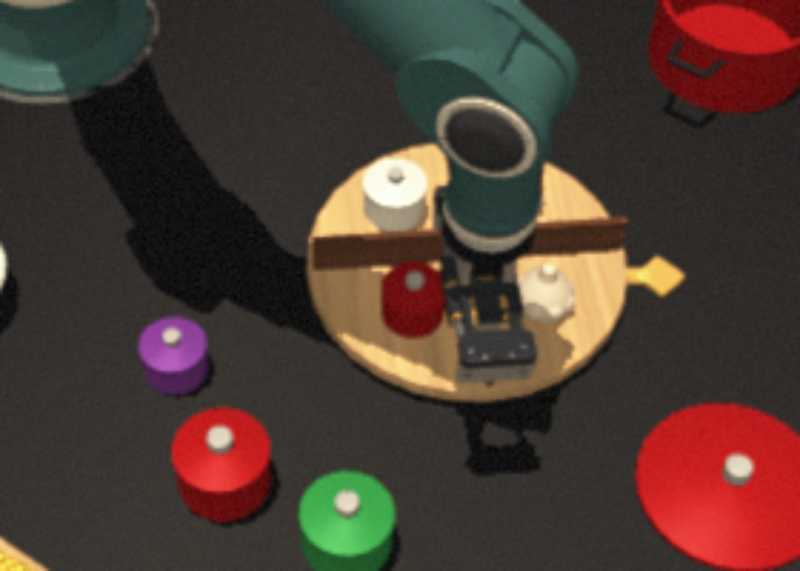

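The susan is turning: garlic is now at (548,290) and the red pot at (412,300), about 23° on. I continue to just short of the goal.

```bash
python3 - <<'E'
from h import *
for a in np.linspace(-40,79,10)[1:]:
    r=np.radians(a); env.movel(pose(r,z=.022),frame(r),rate=.06 if a<70 else .045)
s=env.sense(); print(s["t"],s["ee_pos"].round(3),s["wrist_force"].round(2))
env.pause(.2); pot()
for n in ("garlic","jar","white_pot"): print(n,[(r["score"],np.round(r["at"],3)) for r in tip_of("scene",n)][:2])
p,d=viewer.read_camera("scene"); cv2.imwrite("pics/s7.png",cv2.resize(p[150:350,200:480][...,::-1],(800,571)))
print(env.sense()["t"])
E
```

```text
29.7833 [0.602 0.195 0.022] [-0.65  0.45 -0.49]
top hub 0.79 [0.571 0.066 0.028] r 0.008 deg -5.9
scene red_pot 0.85 [0.636 0.117 0.026] r 0.088 deg 34.3
scene hub 0.73 [0.565 0.07  0.033] r 0.003 deg 59.0
scene hub 0.71 [0.504 0.141 0.029] r 0.094 deg 128.4
scene hub 0.53 [0.717 0.218 0.008] r 0.215 deg 44.4
scene arrow 0.51 [0.72  0.217 0.01 ] r 0.217 deg 43.7
garlic [(0.58, array([0.507, 0.141, 0.032]))]
jar [(0.89, array([0.496, 0.014, 0.026]))]
white_pot [(0.98, array([ 0.62 , -0.007,  0.024]))]
30.5833
```

View pics/s7.png

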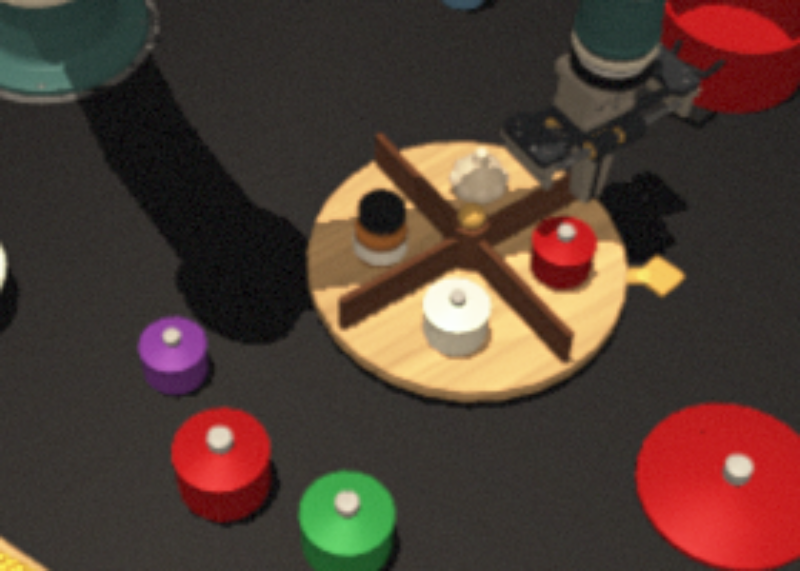

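All four things are upright. The red pot, at (563,250), is about 10° short of the arrow at (660,275). One last small push, then back off and withdraw.

```bash
python3 - <<'E'
from h import *
for a in (84,89):
    r=np.radians(a); env.movel(pose(r,z=.022),frame(r),rate=.04)
env.movel(pose(r,off=-.026,z=.022),rate=.06)
env.movel(pose(r,off=-.026,z=.20),rate=.15)
pot()
for n in ("garlic","jar","white_pot"): print(n,[(r["score"],np.round(r["at"],3)) for r in tip_of("scene",n)][:2])
p,d=viewer.read_camera("scene"); cv2.imwrite("pics/s8.png",p[...,::-1])
print(env.sense()["t"])
E
```

```text
scene red_pot 0.78 [0.624 0.131 0.027] r 0.088 deg 46.6
scene red_pot 0.16 [0.566 0.064 0.031] r 0.005 deg -45.0
scene hub 0.93 [0.562 0.067 0.028] r 0.002 deg 176.2
scene arrow 0.55 [0.716 0.218 0.009] r 0.215 deg 44.6
garlic [(0.57, array([0.496, 0.132, 0.03 ]))]
jar [(0.72, array([0.508, 0.006, 0.029]))]
white_pot [(0.67, array([0.632, 0.003, 0.03 ])), (0.3, array([ 0.531, -0.462,  0.017]))]
33.75
```

View pics/s8.png

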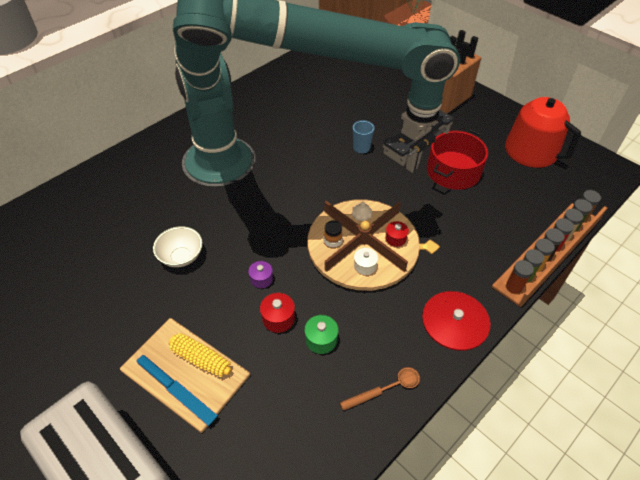

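```bash
python3 - <<'E'
from h import *
p,d=viewer.read_camera("scene")
print([(r["score"],np.round(r["at"],3)) for r in tip_of("scene","red_pot")]); print(env.sense()["t"],workorder.finish_job())
E
```

```text
[(0.96, array([ 0.449, -0.207, -0.002])), (0.89, array([ 0.575, -0.263,  0.001])), (0.83, array([ 0.693, -0.224,  0.004])), (0.66, array([0.624, 0.132, 0.026]))]
the job is handed in; nothing more can be done
33.85 None
```

I turned the lazy Susan about 153° counter-clockwise by pushing one divider with the shut fingertips, backed off, raised the hand clear and handed the job in at 33.9 s. No verdict is reported.

**Alignment:** the last two scene-camera readings put the red pot at about 46.6–47.3° around the hub, against 44.6° for the arrow. That is roughly 3–4 mm off the line; the combined angles of the other things suggest up to 5 mm. The limit is 13 mm.

**Last picture:** all four things stand upright in their bays, and the corn, knife, casserole, tumbler and bowl look undisturbed. I did not measure those bystanders. Successive readings of the pot agree to about 1 mm, so the lazy Susan was at rest.

**What went wrong:**
- **First sweep:** it passed above the dividers without touching anything. The camera depth showed the real finger end about 29 mm short of the reported tool point, so I repeated the sweep 28 mm lower.
- **Force readings:** contact stayed within sensor noise (about 1 N), so I confirmed the push only by seeing the board turn.
- **Top camera:** it did not report the red pot at the end, so the final position rests on the scene camera alone.

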